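# Release a sample carrier from its spring hold-down finger

## Robot

A 6-joint arm with a two-finger parallel gripper is mounted at the origin on a cart in front of the work surface, level with it; the furniture and walls round the work are solid. World frame = base frame: x ahead of the robot, y to its left, z up, the work surface at z = 0. Lengths are in m, angles in rad, forces in N, time in s.
With the tool pointing down it reaches from about 0.3 to 0.75 m from the base axis. Payload 8.5 kg.
Tool frame: the origin (TCP) lies midway between the tips of the shut fingers; the grasp point (between the pads) lies 19 mm behind it; z points along the fingers, y is the line along which they close (so a half turn about z gives the same grasp; the last joint's range is limited). The gripper opens to 85 mm and grips with 20 to 120 N. Pads are 22 mm wide; open, the fingers measure 114 mm over their backs; the gripper's body (76 mm by 85 mm) begins 54 mm behind the grasp point. The pads swing forward as they close: fully open they stand 13 mm farther back than shut.
Start: joints at [-1.495, 0.381, 1.297, -0, 1.464, -0.215], TCP at [0.158, -0.527, 0.194] pointing down, gripper open.
Joint ranges: [-3.11, 3.11], [-0.89, 2.33], [0.22, 2.48], [-1.42, 4.56], [0.17, 2.85], [-2.88, 2.88]. Speed limits (rad/s): [2.39, 2.39, 3.14, 3.14, 3.14, 3.14].

## Interface

Orientations are given as [roll, pitch, yaw] about the fixed x, y, z axes, in that order (R = Rz(yaw) Ry(pitch) Rx(roll)).
In Python, from workcell import readout, optics, ticket gives the robot as it stands.
- The arm moves only by the tool jog_arm, never from a script. Its argument "rows" is one flat list of numbers, 7 for each row, row after row: the shift along the world's x, y, z in mm, then the turn, a rotation vector about the world's x, y, z in degrees, then the closure, from 0 (fully open) to 1 (shut). A call has 1 to 10 rows; each row is the pose to reach, as a shift and turn from the pose commanded when the call began; what a row does not reach only later rows make up. A row lasts 1/8 s, in which the tool goes at most 62.5 mm and 10.7 degrees, less where a joint would pass 70% of its speed; a pose out of reach is approached as far as the arm can. A call with a gripper value outside its range is refused whole. The fingers move at their own pace and stop on an object; "force" is the grip in N (left out, the last holds). Time passes only in rows, so rows that repeat a pose let the fingers close. It gives the time, the measured TCP pose, the force, the opening and the grip force at its end, in the units of the state.
- readout.get_state(): the state, without advancing time (a new reading comes with each control period).
- optics.camera(name): name is "scene" or "top" or "wrist"; returns a dict with "pixels" (420x560x3 uint8, red, green, blue), "mtx" (3x3 intrinsics, pixels), "rvec" (rotation vector, rad) and "tvec" (3), from world to camera coordinates, as OpenCV has them; the wrist camera has in their place "T_tool_cam" (4x4, takes a point from camera to tool coordinates, whose origin is the TCP and whose axes are the flange's). Camera axes: x right, y down, z forward; pixel columns grow to the right and rows downward; lengths in m; the calibration is good to about 2 mm. A picture is of the moment at which its call begins: read the wrist's pose just before it. There is no depth.
- ticket.sign_off(): hands the job in; it is judged then, once.
The state is a dict: "t": time; "joint_pos": joint angles; "joint_vel": joint speeds; "effort": joint torques, N m; "tcp_pos": TCP position; "orientation": TCP orientation; "force": force on the tool from outside, world axes, zero at the start; "wrist_torque": the same for the moment, N m; "grip_width": finger opening in m; "finger_force": force on a finger pad.
Only numpy, scipy, OpenCV 4.12 (cv2) and the standard library are available. Lean on these libraries where they do the work, as an engineer would, in place of code of your own. Each camera call takes 0.05 s, during which the arm holds its last target. There are 200 camera calls.

## Task

A sample carrier is clamped in its blue fixture by a spring-loaded hold-down finger. Raise the finger by its red bar knob little by little, trying lightly at each height whether it will turn clockwise (seen from above), until you find the one height at which it does; turn it there to nearly a quarter turn and let go, so that the finger stays parked clear; then lift the carrier out by its white rib and set it down gently, right way up and flat, in the white tray. The heavy fixture just stands on the bench: keep it flat and where it is, and leave the vials, beaker and dropper bottle alone.

Things in the scene. Friction and masses are not known exactly. Their poses are not given: they have to be found in the camera images.
- fixture: Blue steel plate 100 x 180 x 30 mm (x, y, z), 6.5 kg, loose on the bench. Origin: centre of its underside. At [0, -45] mm on top: nest (floor 4 mm, rim 8 mm above the plate) holding the carrier with 2 mm play. At [0, 55] mm: dark housing, 60 mm across, 42 mm high, with the finger's upright shaft. An upward pull of over 35 N on the knob begins to lift the base.
- finger: Steel hold-down finger with red knob, on an upright shaft. Origin: on the shaft axis, level with the fixture's underside when clamped; moves with lift and swing. An arm, top at 86 mm, runs 80 mm along its own -y; its toe presses on the carrier's edge. Knob: upright red bar on the axis, 12 mm thick (x), 44 mm long (y), from 100 to 126 mm above the origin; pinch it across the 12 mm.
- knob (a point): Point to grip on the red bar knob: on the shaft axis, 116 mm above the finger's origin (10 mm below the knob's top); axes as the finger.
- finger_lift (a joint): Height of the finger, m; 0 clamped, up to 0.032. A spring holds it down: 5 N (with its weight) at 0, 8 N at the top. A hidden pin lets it turn at one height only: through a side channel with 3 mm of room, whose lower edge lies anywhere from 6 to 24 mm of lift, unseen and different each time; below and above it is blocked. Found by feel: raise in small steps, try a light twist at each.
- finger_swing (a joint): Turn of the finger about its shaft, rad; 0 clamped, grows clockwise seen from above, end stop at 1.45. Where blocked it gives 0.06 rad, up to 0.17 under a firm twist; in the channel it turns freely all the way. Once turned, the hidden pin rests on the channel's lower edge, so when let go the finger stays up and where it was turned. Beyond 1.0 it is clear of the carrier.
- carrier: Aluminium sample carrier, plate 60 x 64 x 10 mm (x, y, z), about 0.15 kg, with two round pellets in its top and a white upright rib at its centre: 12 mm thick (x), 30 mm long (y), 10 to 42 mm above the underside. Origin: centre of its underside; z up. In the nest its axes are the fixture's and its underside is 34 mm above the bench.
- rib (a point): Point to grip on the carrier's rib: at the centre, 33 mm above the carrier's underside (9 mm below the rib's top); axes as the carrier. Pinch across the 12 mm (x).
- tray: White open tray, 140 x 170 x 16 mm (x, y, z), walls and floor 5 mm, fixed to the bench. Origin: centre of its underside; the inner floor is 5 mm above it.
- vial_0: Bystander: clear glass vial with black cap, 24 mm across, 54 mm high; origin at the centre of its underside.
- vial_1: Bystander: glass vial with pale cap, 24 mm across, 54 mm high; origin at the centre of its underside.
- beaker_0: Bystander: glass beaker, 76 mm across, 86 mm high; origin at the centre of its underside.
- dropper_0: Bystander: amber dropper bottle with black bulb, 34 mm across, 109 mm high; origin at the centre of its underside.
There are look-alikes about, which are no part of the job. There is more than one size of the carrier; the job needs the smaller.

How it is judged:
On the way, in this order (a step that is already met when the one before it is completed fails the run):
1. the finger has been lifted, turned clear (beyond 1.0 rad) and let go, the carrier still in its nest (value of joint finger_swing above 1 rad and contact force between the fingers and finger below 0.1 N and z of carrier in the frame of fixture below 0.042 m), for 0.2 s.
2. the carrier has been lifted out of the nest (z of carrier in the frame of fixture above 0.06 m), for 0.1 s.
At the end, for the whole second after the job is handed in: The carrier lies at rest in the tray, upright and flat on its floor (underside within 4 mm of it, tilt below 0.08 rad), the finger is parked beyond 0.9 rad, the fixture is flat, and it and the four bystanders stand within 20 mm of where they were, bystanders upright (z of carrier in the frame of tray between 0.002 and 0.009 m and x of carrier in the frame of tray between -0.041 and 0.041 m and y of carrier in the frame of tray between -0.056 and 0.056 m and angle between carrier's own z axis and vertical below 0.08 rad and linear speed of carrier below 0.02 m/s and value of joint finger_swing above 0.9 rad and angle between fixture's own z axis and vertical below 0.02 rad and angle between each of vial_0, vial_1, beaker_0, dropper_0's own z axis and vertical below 0.15 rad); the robot touches nothing.
It fails at once if the carrier is lifted out of its nest (8 mm up) before the finger has been turned clear of it (z of carrier in the frame of fixture above 0.042 m and value of joint finger_swing below 0.8 rad).
It fails at once if the fixture's base is heaved off the bench (tilted by more than 0.02 rad) (angle between fixture's own z axis and vertical above 0.02 rad).
It fails at once if the fixture is lifted or shoved more than 20 mm (distance of fixture from where it was at the start of the episode above 0.02 m).
It fails at once if the carrier is dropped into the tray (faster than 0.5 m/s close above it) (linear speed of carrier above 0.5 m/s and horizontal distance between carrier and tray below 0.09 m and height (world z) of carrier below 0.05 m).
It fails at once if a bystander (vial, beaker or dropper bottle) is moved more than 20 mm (distance of any of vial_0, vial_1, beaker_0, dropper_0 from where it was at the start of the episode above 0.02 m).
It also fails if it takes over 72 s, if anything falls off the work surface, if the arm or the gripper's body presses on something with over 40 N, if the wrist force passes 120 N, or if a joint passes its speed limit or range.

## Working session

There is one attempt and no reset: what is moved stays moved. The work goes in short steps, Python scripts to look and compute and a tool call to move; the robot and the scene stay as the last step left them, time stands still between calls to the robot, and variables do not carry over. Pictures are saved under pics/ and viewed, at most 10 in all, crops included, and the job is handed in when it is done.

Besides the shell and the picture viewer there is one more tool, called after "Call:" as name(argument=value, ...), one argument or row to a line, values as JSON. jog_arm: Moves the arm, as the interface text tells. Its arguments: {"type":"object","properties":{"rows":{"type":"array","items":{"type":"number"}},"force":{"type":"number"}},"required":["rows"]}

```bash
mkdir -p pics; cat > h.py <<'E'
import numpy as np, cv2, json
from workcell import readout, optics, ticket
def cam(n):
    c=optics.camera(n); return c
def ray(c,uv):
    R=cv2.Rodrigues(np.array(c["rvec"],float))[0]; t=np.array(c["tvec"],float).ravel()
    d=R.T@np.linalg.inv(np.array(c["mtx"]))@np.array([uv[0],uv[1],1.]); return -R.T@t,d
def onplane(c,uv,z):
    o,d=ray(c,uv); return o+d*(z-o[2])/d[2]
def proj(c,p):
    return cv2.projectPoints(np.array(p,float).reshape(-1,1,3),np.array(c["rvec"],float),np.array(c["tvec"],float),np.array(c["mtx"],float),None)[0].reshape(-1,2)
def save(im,n): cv2.imwrite("pics/"+n,cv2.cvtColor(im,cv2.COLOR_RGB2BGR))
E
python3 - <<'E'
from h import *
import pickle
T=cam("top");S=cam("scene");pickle.dump((T,S),open("ts.pkl","wb"))
save(T["pixels"],"top.png");save(S["pixels"],"scene.png")
print(ray(T,(280,210)),ray(S,(280,210)));print(readout.get_state())
E
```

```text
(array([ 0.44467155, -0.11205561,  1.03044498]), array([ 0.17085362, -0.00873193, -0.98529723])) (array([0.17326441, 0.57344598, 0.55971246]), array([ 0.47565155, -0.72679486, -0.49559178]))
{'t': 0.1, 'joint_pos': array([-1.49530886e+00,  3.81147313e-01,  1.29816922e+00, -3.81502498e-07,
        1.46358794e+00, -2.15307676e-01]), 'joint_vel': array([ 1.01936993e-03, -1.20243382e-04, -9.02465523e-04,  1.30158960e-03,
        6.63018628e-05,  1.63491295e-03]), 'effort': array([ 3.77565229e-03, -4.49215937e+01, -2.31657672e+01, -1.40704065e-04,
        3.58655961e-03,  1.19081950e-06]), 'tcp_pos': array([ 0.15766259, -0.52659668,  0.19326882]), 'orientation': array([-3.14031104e+00, -2.79897628e-04,  2.90795004e-01]), 'force': array([ 0.15834895, -0.09627608, -0.46562374]), 'wrist_torque': array([-0.03749917, -0.02694492, -0.02271223]), 'finger_force': 0.0, 'grip_width': 0.08533904214927297}
```

View pics/top.png

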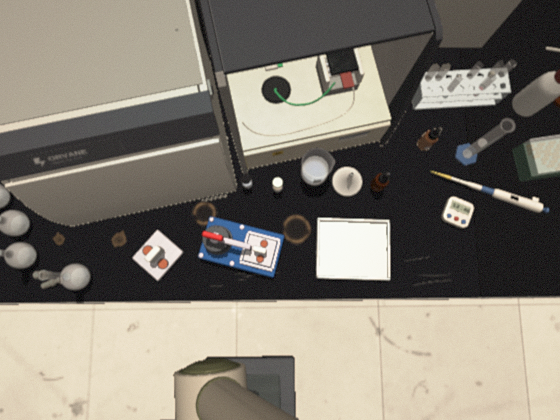

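View pics/scene.png

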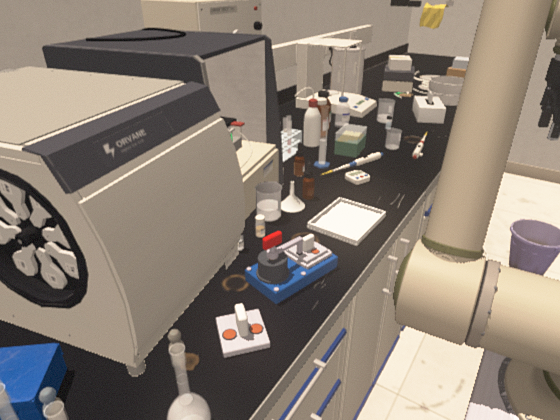

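The top view shows the fixture at about (242,247), with the red knob at (212,237), the nested carrier at (260,252) and the tray at (353,249). There are two carrier candidates: (260,252) in the blue nest, and a larger loose one at (157,255). The job's carrier is the nested, smaller one under the finger. I'll confirm that in an enlarged crop and measure.

```bash
python3 - <<'E'
from h import *
import pickle
T,S=pickle.load(open("ts.pkl","rb"))
im=T["pixels"]; hsv=cv2.cvtColor(im,cv2.COLOR_RGB2HSV)
save(cv2.resize(im[205:290,125:295],None,fx=4.5,fy=4.5,interpolation=cv2.INTER_CUBIC),"crop.png")
def rect(m,x0,x1,y0,y1,z,name):
    k=np.zeros_like(m);k[y0:y1,x0:x1]=m[y0:y1,x0:x1]
    cs=cv2.findContours(k,cv2.RETR_EXTERNAL,cv2.CHAIN_APPROX_NONE)[0];c=max(cs,key=cv2.contourArea)
    w=np.array([onplane(T,p[0],z)[:2] for p in c],np.float32)
    r=cv2.minAreaRect(cv2.convexHull(w)*1000); print(name,cv2.contourArea(c),r); print(np.round(cv2.boxPoints(r)))
blue=cv2.inRange(hsv,(100,120,50),(125,255,255))
red=cv2.inRange(hsv,(0,170,120),(6,255,255))|cv2.inRange(hsv,(174,170,120),(180,255,255))
wh=cv2.inRange(hsv,(0,0,170),(180,60,255))
rect(blue,190,295,210,285,.03,"fixture")
rect(red,195,230,225,250,.126,"knob")
rect(wh,305,400,210,290,.016,"tray")
rect(wh,235,285,225,275,.044,"carrier")
rect(wh,130,185,225,285,.010,"decoy")
for n,uv,z in [("vial0",(247,183),.054),("vial1",(278,184),.054),("beaker",(316,165),.086),("drop",(381,178),.109)]:
    print(n,onplane(T,uv,z))
E
```

```text
fixture 1040.0 ((535.4061889648438, -30.196632385253906), (182.21688842773438, 103.01717376708984), 74.9888916015625)
[[ 462. -105.]
 [ 562. -132.]
 [ 609.   44.]
 [ 509.   71.]]
knob 76.5 ((548.6459350585938, 22.657106399536133), (43.78208541870117, 10.859851837158203), 73.46703338623047)
[[537.   3.]
 [548.   0.]
 [560.  42.]
 [550.  45.]]
tray 4257.5 ((528.4535522460938, -290.2757568359375), (169.55703735351562, 140.677490234375), 87.677978515625)
[[ 455. -372.]
 [ 595. -378.]
 [ 602. -208.]
 [ 462. -203.]]
carrier 1088.0 ((526.0150146484375, -64.28509521484375), (100.83001708984375, 77.0177230834961), 74.87850952148438)
[[ 476. -103.]
 [ 550. -123.]
 [ 576.  -26.]
 [ 502.   -6.]]
decoy 1231.5 ((519.2808227539062, 166.56549072265625), (80.81511688232422, 86.24419403076172), 49.05967712402344)
[[460. 164.]
 [525. 108.]
 [578. 169.]
 [513. 225.]]
vial0 [ 0.67764722 -0.04562325  0.054     ]
vial1 [ 0.67463586 -0.11677964  0.054     ]
beaker [ 0.7099199  -0.20215879  0.086     ]
drop [ 0.67299556 -0.3408233   0.109     ]
```

View pics/crop.png

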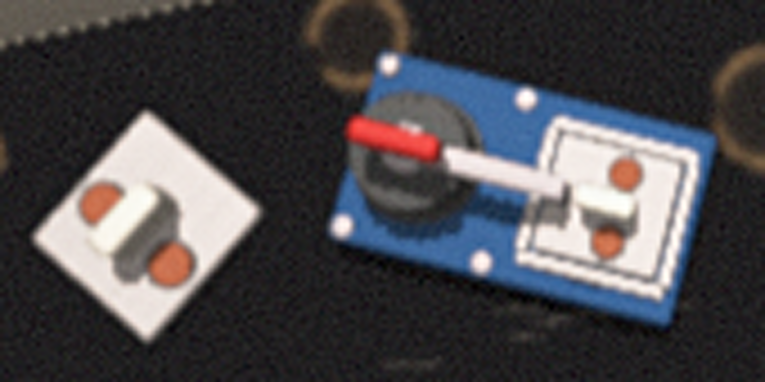

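The crop confirms it: the nested carrier is the smaller one, about 60 mm across, while the loose one measures 81x86 mm. The fixture's yaw is −15° and its centre is (535,−30). That puts the knob at about (549,23) and the carrier at about (524,−74). I'm moving above the knob.

Call:
jog_arm(
  rows=[40,55,5,0,0,6,0.3,80,110,5,0,0,13,0.3,120,165,5,0,0,20,0.3,160,220,5,0,0,27,0.3,200,275,5,0,0,34,0.3,240,330,5,0,0,41,0.3,280,385,5,0,0,47,0.3,320,440,5,0,0,53,0.3,360,500,5,0,0,58.3,0.3,391.6,549.4,5,0,0,58.3,0.3],
  force=40,
)

```text
t: 1.35
tcp_pos: [0.5225, -0.0172, 0.1986]
orientation: [-3.141, 0.0, 1.309]
force: [0.3, -1.6, 0.7]
grip_width: 0.0599
finger_force: 0.0
```

Call:
jog_arm(
  rows=[0,0,0,0,0,0,0.3,0,0,0,0,0,0,0.3,0,0,0,0,0,0,0.3,0,0,0,0,0,0,0.3],
)

```text
t: 1.85
tcp_pos: [0.5214, -0.0201, 0.199]
orientation: [3.141, 0.0, 1.306]
force: [-0.2, 0.2, -1.0]
grip_width: 0.0599
finger_force: 0.0
```

Call:
jog_arm(
  rows=[28,43,0,0,0,0.2,0.3,28,43,0,0,0,0.2,0.3,28,43,-20,0,0,0.2,0.3,28,43,-40,0,0,0.2,0.3,28,43,-40,0,0,0.2,0.3,28,43,-40,0,0,0.2,0.3],
)

```text
t: 2.6
tcp_pos: [0.5499, 0.0233, 0.1597]
orientation: [3.14, -0.0, 1.311]
force: [-0.5, 0.3, 1.0]
grip_width: 0.0595
finger_force: 0.0
```

```bash
python3 - <<'E'
from h import *
from scipy.spatial.transform import Rotation as Ro
s=readout.get_state(); W=cam("wrist"); im=W["pixels"]; save(im,"w1.png")
Tt=np.eye(4);Tt[:3,:3]=Ro.from_euler("xyz",s["orientation"]).as_matrix();Tt[:3,3]=s["tcp_pos"]
M=Tt@np.array(W["T_tool_cam"]);print(M.round(3),s["tcp_pos"],s["joint_pos"].round(2))
hsv=cv2.cvtColor(im,cv2.COLOR_RGB2HSV)
red=cv2.inRange(hsv,(0,170,90),(6,255,255))|cv2.inRange(hsv,(174,170,90),(180,255,255))
c=max(cv2.findContours(red,cv2.RETR_EXTERNAL,cv2.CHAIN_APPROX_NONE)[0],key=cv2.contourArea)
w=[]
for p in c:
    d=M[:3,:3]@np.linalg.inv(W["mtx"])@np.r_[p[0],1.];o=M[:3,3];w.append((o+d*(.126-o[2])/d[2])[:2]*1000)
print(cv2.minAreaRect(np.array(w,np.float32)))
E
```

```text
[[ 0.967 -0.248 -0.066  0.566]
 [-0.256 -0.933 -0.253  0.087]
 [ 0.001  0.261 -0.965  0.339]
 [ 0.     0.     0.     1.   ]] [0.54992076 0.02325303 0.15973856] [-0.17  0.41  1.36 -0.    1.38  0.09]
((551.6127319335938, 26.005300521850586), (44.141380310058594, 10.921418190002441), 75.1271743774414)
```

View pics/w1.png

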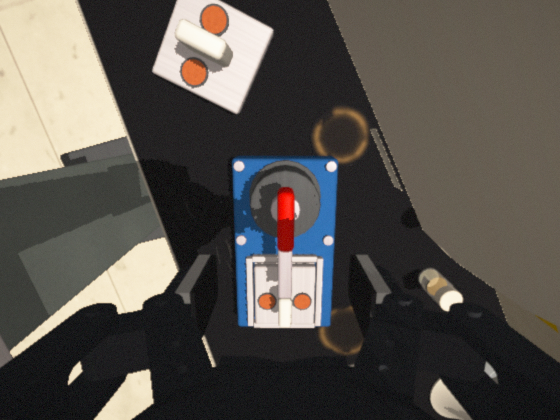

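The wrist view shows the knob at (286,215) between the pads, with about 1 mm of offset across the bar. I'm descending and gripping.

Call:
jog_arm(
  rows=[0.7,1.2,-20,0,0,0,0.5,0.7,1.2,-40,0,0,0,0.6,0.7,1.2,-58,0,0,0,0.6,0.7,1.2,-62.7,0,0,0,0.6,0.7,1.2,-62.7,0,0,0,0.6,0.7,1.2,-62.7,0,0,0,0.8,0.7,1.2,-62.7,0,0,0,1,0.7,1.2,-62.7,0,0,0,1,0.7,1.2,-62.7,0,0,0,1,0.7,1.2,-62.7,0,0,0,1],
  force=40,
)

```text
t: 3.9
tcp_pos: [0.5504, 0.0251, 0.0962]
orientation: [3.142, -0.0, 1.312]
force: [-0.5, 0.2, 0.4]
grip_width: 0.0001
finger_force: 0.0
```

```bash
python3 - <<'E'
from h import *
s=readout.get_state()
for k in("t","tcp_pos","orientation","force","wrist_torque","grip_width","finger_force"):print(k,s[k])
E
```

```text
t 3.9
tcp_pos [0.55041025 0.02509638 0.09616824]
orientation [ 3.14151738e+00 -2.06495891e-05  1.31181425e+00]
force [-0.51798077  0.17097411  0.42069464]
wrist_torque [ 0.02297391 -0.00136306  0.00326477]
grip_width 8.712914468632389e-05
finger_force 0.0
```

```bash
python3 - <<'E'
from h import *
W=cam("wrist");S=cam("scene")
save(np.hstack([cv2.resize(W["pixels"],(400,300)),cv2.resize(S["pixels"][200:320,200:360],(400,300),interpolation=cv2.INTER_CUBIC)]),"w2.png")
print(proj(S,[readout.get_state()["tcp_pos"]]), W["T_tool_cam"])
E
```

```text
[[272.23792672 247.37334226]] [[ 3.60917680e-04 -9.65238896e-01 -2.61368980e-01  6.57511372e-02]
 [ 9.99999898e-01  4.19382103e-04 -1.67909272e-04 -6.35062841e-04]
 [ 2.71686033e-04 -2.61368892e-01  9.65238949e-01 -1.79415769e-01]
 [ 0.00000000e+00  0.00000000e+00  0.00000000e+00  1.00000000e+00]]
```

View pics/w2.png

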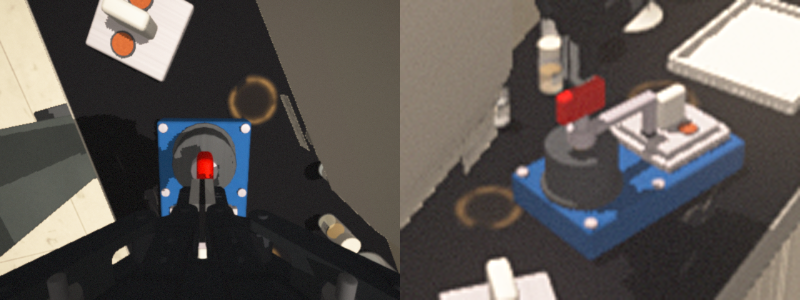

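The knob at full-frame wrist pixels around (287,230) wasn't gripped: the fingers shut on its −y side or above it. I'll triangulate the knob from the top and scene views, and check the finger arm's geometry.

```bash
python3 - <<'E'
from h import *
from scipy.spatial.transform import Rotation as Ro
import pickle
T,S=pickle.load(open("ts.pkl","rb"))
def red(im,a,b):
    h=cv2.cvtColor(im,cv2.COLOR_RGB2HSV)
    m=cv2.inRange(h,(0,160,80),(6,255,255))|cv2.inRange(h,(174,160,80),(180,255,255))
    k=np.zeros_like(m);k[a[1]:b[1],a[0]:b[0]]=m[a[1]:b[1],a[0]:b[0]]
    c=max(cv2.findContours(k,cv2.RETR_EXTERNAL,cv2.CHAIN_APPROX_NONE)[0],key=cv2.contourArea);return c[:,0].astype(np.float32)
def box(c,z0,z1,ctr):
    e=np.array([[.966,-.258],[.258,.966]])
    P=[]
    for sx in(-6,6):
        for sy in(-22,22):
            for z in(z0,z1):
                xy=np.array(ctr)+sx*e[0]+sy*e[1];P.append([xy[0]/1e3,xy[1]/1e3,z])
    return P
ct=red(T["pixels"],(195,225),(230,250)); cs=red(S["pixels"],(250,225),(300,260))
for n,C,c in(("top",T,ct),("scene",S,cs)):
    print(n,c.min(0),c.max(0)); p=proj(C,box(C,.1,.126,(549.5,23)));print("  pred",p.min(0).round(1),p.max(0).round(1))
s=readout.get_state();W=cam("wrist");cw=red(W["pixels"],(200,150),(360,300))
Tt=np.eye(4);Tt[:3,:3]=Ro.from_euler("xyz",s["orientation"]).as_matrix();Tt[:3,3]=s["tcp_pos"]
M=np.linalg.inv(Tt@np.array(W["T_tool_cam"]))
w=dict(rvec=cv2.Rodrigues(M[:3,:3])[0],tvec=M[:3,3],mtx=W["mtx"])
p=proj(w,box(w,.1,.126,(549.5,23)));print("wrist",cw.min(0),cw.max(0),"pred",p.min(0),p.max(0), "tcp",proj(w,[s["tcp_pos"]]),W["mtx"])
for z in np.arange(.09,.2,.01):
    print(z,proj(w,[[s["tcp_pos"][0],s["tcp_pos"][1],z]]).round())
E
```

```text
top [202. 231.] [222. 240.]
  pred [200.7 229.9] [224.1 241.9]
scene [262. 231.] [281. 249.]
  pred [262.2 228.8] [283.6 251.1]
wrist [276. 212.] [298. 250.] pred [270.85296107 209.48843131] [296.184016   306.19550508] tcp [[283.86883375 240.97339763]] [[330.13720198   0.         282.7241521 ]
 [  0.         330.13720198 212.23336754]
 [  0.           0.           1.        ]]
0.09 [[284. 237.]]
0.09999999999999999 [[284. 243.]]
0.10999999999999999 [[284. 250.]]
0.11999999999999998 [[284. 257.]]
0.12999999999999998 [[284. 265.]]
0.13999999999999996 [[284. 275.]]
0.14999999999999997 [[284. 285.]]
0.15999999999999998 [[284. 298.]]
0.16999999999999996 [[284. 312.]]
0.17999999999999994 [[285. 328.]]
0.18999999999999995 [[285. 348.]]
0.19999999999999996 [[285. 372.]]
```

The predictions match the images, so the knob should be between the pads despite the zero-width reading. I'll check a fresh state and an enlarged crop.

Call:
jog_arm(
  rows=[0,0,0,0,0,0,1,0,0,0,0,0,0,1],
  force=40,
)

```text
t: 4.3
tcp_pos: [0.5504, 0.0251, 0.0961]
orientation: [-3.142, 0.0, 1.312]
force: [-0.1, -0.3, -0.4]
grip_width: -0.0001
finger_force: 0.0
```

```bash
python3 - <<'E'
from h import *
W=cam("wrist");T=cam("top")
a=cv2.resize(W["pixels"][190:400,180:400],(550,525),interpolation=cv2.INTER_CUBIC)
a=np.clip(a.astype(float)*1.8,0,255).astype(np.uint8)
save(a,"w3.png")
E
```

```text
(no output)
```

View pics/w3.png

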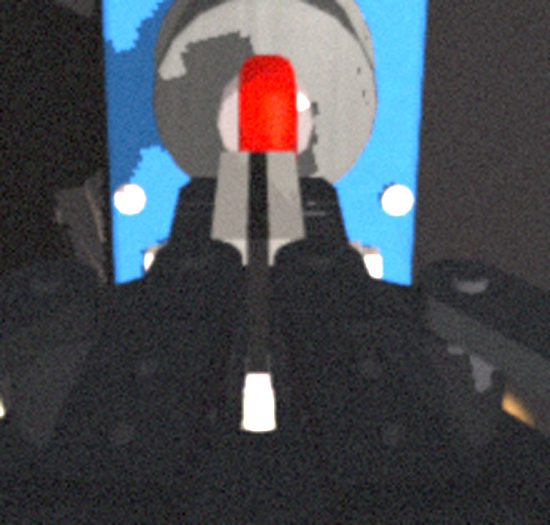

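The crop shows the shut tips covering the knob's top at crop (258,150), so they sit nearer the camera than the knob. The tips seem to end 30–40 mm above the reported TCP. I'll probe gently downward to measure this by touch.

Call:
jog_arm(
  rows=[0,0,-1,0,0,0,1,0,0,-2,0,0,0,1,0,0,-3,0,0,0,1,0,0,-4,0,0,0,1],
)

```text
t: 4.9
tcp_pos: [0.5504, 0.0251, 0.092]
orientation: [-3.142, 0.0, 1.312]
force: [-0.0, 0.4, 0.5]
grip_width: -0.0001
finger_force: 0.0
```

Call:
jog_arm(
  rows=[0,0,-1,0,0,0,1,0,0,-2,0,0,0,1,0,0,-3,0,0,0,1],
)

```text
t: 5.28
tcp_pos: [0.5504, 0.0251, 0.0891]
orientation: [-3.142, -0.0, 1.312]
force: [0.3, -0.2, -0.4]
grip_width: 0.0003
finger_force: 0.0
```

Call:
jog_arm(
  rows=[0,0,-1,0,0,0,1,0,0,-2,0,0,0,1,0,0,-3,0,0,0,1],
)

```text
t: 5.65
tcp_pos: [0.5505, 0.0251, 0.0864]
orientation: [3.141, -0.0, 1.312]
force: [-2.3, 0.4, 8.6]
grip_width: -0.0
finger_force: 4.0
```

```bash
python3 - <<'E'
from h import *
W=cam("wrist");S=cam("scene")
a=cv2.resize(W["pixels"][190:350,200:380],(360,320),interpolation=cv2.INTER_CUBIC)
a=np.clip(a.astype(float)*1.8,0,255).astype(np.uint8)
b=cv2.resize(S["pixels"][180:280,225:325],(440,440),interpolation=cv2.INTER_CUBIC)
b=np.clip(b.astype(float)*1.6,0,255).astype(np.uint8)
o=np.zeros((440,800,3),np.uint8);o[:320,:360]=a;o[:,360:]=b;save(o,"w4.png");print(readout.get_state()["tcp_pos"])
E
```

```text
[0.55046286 0.02510386 0.08646342]
```

View pics/w4.png

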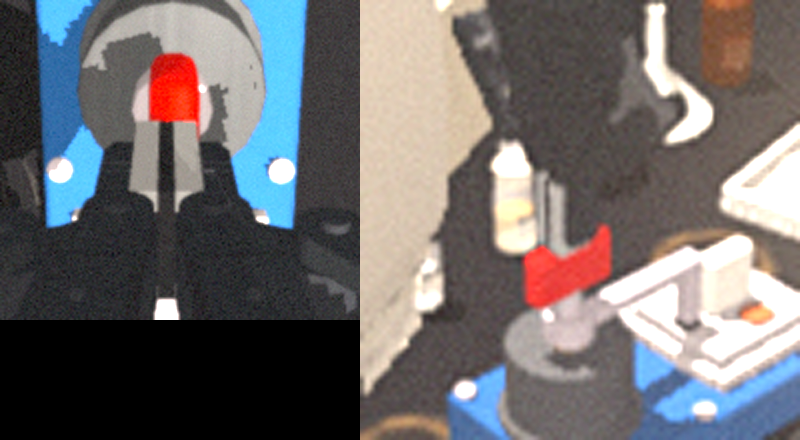

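Contact came at TCP reading 0.0865 on the knob top (0.126), and the scene crop shows the shut tips resting on the red bar. The real tips are therefore about 39 mm above the reported TCP, and I'll correct every height by that. Next I'll rise, open, go lower and grip.

Call:
jog_arm(
  rows=[0,0,16,0,0,0,0.6,0,0,20,0,0,0,0.6,0,0,20,0,0,0,0.6,0,0,20,0,0,0,0.6],
)

```text
t: 6.25
tcp_pos: [0.5501, 0.0251, 0.1056]
orientation: [-3.141, 0.0, 1.312]
force: [0.4, 0.1, -0.2]
grip_width: 0.0343
finger_force: 0.0
```

Call:
jog_arm(
  rows=[0,0,-10,0,0,0,0.6,0,0,-20,0,0,0,0.6,0,0,-32,0,0,0,0.6,0,0,-44,0,0,0,0.6,0,0,-44,0,0,0,0.6,0,0,-44,0,0,0,0.8,0,0,-44,0,0,0,1,0,0,-44,0,0,0,1,0,0,-44,0,0,0,1,0,0,-44,0,0,0,1],
  force=40,
)

```text
t: 7.5
tcp_pos: [0.5522, 0.0246, 0.0627]
orientation: [3.137, -0.0, 1.311]
force: [7.4, -2.2, -4.1]
grip_width: 0.0117
finger_force: 43.9
```

```bash
python3 - <<'E'
from h import *
s=readout.get_state()
for k in("t","tcp_pos","orientation","force","wrist_torque","grip_width","finger_force"):print(k,s[k])
E
```

```text
t 7.5
tcp_pos [0.55220656 0.02459687 0.06268754]
orientation [ 3.13727360e+00 -4.12477522e-04  1.31124290e+00]
force [ 7.4452817  -2.17285917 -4.07939805]
wrist_torque [-0.19482132 -0.80099668 -0.15373577]
grip_width 0.011672594153239057
finger_force 43.9023157308111
```

The knob is gripped at 11.7 mm width. I'll relieve the 2 mm side offset, raise to about 6.5 mm and try a light twist.

Call:
jog_arm(
  rows=[1.8,-0.5,0,0,0,0,1,1.8,-0.5,3,0,0,0,1,1.8,-0.5,5,0,0,0,1,1.8,-0.5,6.7,0,0,0,1,1.8,-0.5,6.7,0,0,0,1],
)

```text
t: 8.12
tcp_pos: [0.5521, 0.0246, 0.0688]
orientation: [-3.141, 0.0, 1.312]
force: [2.2, -0.4, -6.0]
grip_width: 0.011
finger_force: 43.7
```

Call:
jog_arm(
  rows=[0,0,0,0,0,-7,1,0,0,0,0,0,-7,1,0,0,0,0,0,-7,1],
)

```text
t: 8.5
tcp_pos: [0.5523, 0.0246, 0.0688]
orientation: [3.141, 0.0, 1.192]
force: [2.6, -0.8, -6.0]
grip_width: 0.0112
finger_force: 43.7
```

```bash
cat > st.py <<'E'
from h import *
s=readout.get_state()
for k in("t","tcp_pos","orientation","force","wrist_torque","grip_width","finger_force"):print(k,np.round(s[k],4))
E
python3 st.py
```

```text
t 8.5
tcp_pos [0.5523 0.0246 0.0688]
orientation [3.1413 0.     1.1923]
force [ 2.5831 -0.8499 -5.9535]
wrist_torque [ 0.0372 -0.3825  0.2853]
grip_width 0.0112
finger_force 43.6577
```

Call:
jog_arm(
  rows=[0,0,0,0,0,7,1,0,0,1.5,0,0,7,1,0,0,1.5,0,0,0,1,0,0,1.5,0,0,0,1,0,0,1.5,0,0,0,1],
)

```text
t: 9.12
tcp_pos: [0.5524, 0.0245, 0.0706]
orientation: [3.141, -0.0, 1.191]
force: [2.1, -0.5, -2.3]
grip_width: 0.011
finger_force: 44.0
```

```bash
python3 st.py
```

```text
t 9.125
tcp_pos [0.5524 0.0245 0.0706]
orientation [ 3.1409e+00 -1.0000e-04  1.1911e+00]
force [ 2.1009 -0.498  -2.2635]
wrist_torque [-0.0809 -0.2865 -0.0083]
grip_width 0.011
finger_force 44.0174
```

Call:
jog_arm(
  rows=[0,0,0,0,0,7,1,0,0,1.5,0,0,7,1,0,0,1.5,0,0,0,1,0,0,1.5,0,0,0,1,0,0,1.5,0,0,0,1],
)

```text
t: 9.75
tcp_pos: [0.5524, 0.0245, 0.0719]
orientation: [3.141, -0.0, 1.191]
force: [4.3, -1.1, -6.2]
grip_width: 0.0108
finger_force: 43.6
```

```bash
python3 st.py
```

```text
t 9.75
tcp_pos [0.5524 0.0245 0.0719]
orientation [ 3.1411e+00 -1.0000e-04  1.1911e+00]
force [ 4.3452 -1.0504 -6.1941]
wrist_torque [-0.0988 -0.5033 -0.0641]
grip_width 0.0108
finger_force 43.5654
```

Call:
jog_arm(
  rows=[0,0,0,0,0,7,1,0,0,1.5,0,0,7,1,0,0,1.5,0,0,0,1,0,0,1.5,0,0,0,1,0,0,1.5,0,0,0,1],
)

```text
t: 10.38
tcp_pos: [0.5524, 0.0245, 0.0734]
orientation: [3.141, -0.0, 1.191]
force: [5.4, -0.6, -6.6]
grip_width: 0.0116
finger_force: 43.5
```

```bash
python3 st.py
```

```text
t 10.375
tcp_pos [0.5524 0.0245 0.0734]
orientation [ 3.1412 -0.      1.191 ]
force [ 5.4105 -0.5586 -6.6116]
wrist_torque [-0.1002 -0.6505  0.0243]
grip_width 0.0116
finger_force 43.5417
```

Call:
jog_arm(
  rows=[0,0,0,0,0,7,1,0,0,-1.3,0,0,7,1,0,0,-1.3,0,0,0,1,0,0,-1.3,0,0,-3,1,0,0,-1.3,0,0,-5,1,0,0,-1.3,0,0,-5,1],
)

```text
t: 11.12
tcp_pos: [0.5526, 0.0244, 0.0721]
orientation: [3.141, -0.0, 1.1]
force: [5.6, -1.5, -5.7]
grip_width: 0.0114
finger_force: 43.6
```

```bash
python3 st.py
```

```text
t 11.125
tcp_pos [0.5526 0.0244 0.0721]
orientation [ 3.1407e+00 -1.0000e-04  1.1000e+00]
force [ 5.5805 -1.5414 -5.7301]
wrist_torque [-0.1136 -0.7097 -0.0201]
grip_width 0.0114
finger_force 43.5634
```

There's no resisting torque at 12°, so this height looks like the channel. I'm turning further and watching the torque.

Call:
jog_arm(
  rows=[1,-0.3,0,0,0,-5,1,1,-0.3,0,0,0,-10,1,1,-0.3,0,0,0,-15,1,1,-0.3,0,0,0,-20,1,1,-0.3,0,0,0,-20,1],
)

```text
t: 11.75
tcp_pos: [0.5533, 0.0239, 0.072]
orientation: [3.141, 0.0, 0.751]
force: [3.5, -3.6, -6.3]
grip_width: 0.0113
finger_force: 43.6
```

```bash
python3 st.py
```

```text
t 11.75
tcp_pos [0.5533 0.0239 0.072 ]
orientation [3.141e+00 3.000e-04 7.514e-01]
force [ 3.4946 -3.6386 -6.3048]
wrist_torque [-0.3985 -0.5908 -0.0201]
grip_width 0.0113
finger_force 43.5569
```

Call:
jog_arm(
  rows=[0.7,-0.7,0,0,0,-8,1,0.7,-0.7,0,0,0,-16,1,0.7,-0.7,0,0,0,-24,1,0.7,-0.7,0,0,0,-32,1,0.7,-0.7,0,0,0,-40,1,0.7,-0.7,0,0,0,-44,1,0.7,-0.7,0,0,0,-44,1],
)

```text
t: 12.62
tcp_pos: [0.554, 0.0222, 0.0721]
orientation: [3.139, -0.0, -0.016]
force: [3.2, -8.7, -5.3]
grip_width: 0.0113
finger_force: 43.6
```

```bash
python3 st.py
```

```text
t 12.625
tcp_pos [0.554  0.0222 0.0721]
orientation [ 3.1394e+00 -3.0000e-04 -1.5800e-02]
force [ 3.1676 -8.661  -5.2803]
wrist_torque [-1.1514 -0.5292  0.0581]
grip_width 0.0113
finger_force 43.5547
```

The finger has turned 1.33 rad. I'll relieve the side load, lower a little, release and rise.

Call:
jog_arm(
  rows=[0.3,-1.5,-0.7,0,0,0,1,0.3,-1.5,-0.7,0,0,0,0.8,0.3,-1.5,-0.7,0,0,0,0.55,0.3,-1.5,-0.7,0,0,0,0.55,0.3,-1.5,-0.7,0,0,0,0.55,0.3,-1.5,20,0,0,0,0.5,0.3,-1.5,50,0,0,0,0.5,0.3,-1.5,80,0,0,0,0.5,0.3,-1.5,100,0,0,0,0.5,0.3,-1.5,100,0,0,0,0.5],
)

```text
t: 13.88
tcp_pos: [0.5548, 0.0221, 0.1732]
orientation: [3.141, -0.003, -0.015]
force: [0.3, 0.8, -0.9]
grip_width: 0.0426
finger_force: 0.0
```

Call:
jog_arm(
  rows=[-10,-50,0,0,0,10,0.5,-20,-100,0,0,0,20,0.5,-20,-100,0,0,0,30,0.5,-20,-100,0,0,0,40,0.5,-20,-100,0,0,0,50,0.5,-20,-100,0,0,0,60,0.5,-20,-100,0,0,0,70,0.5,-20,-100,0,0,0,76,0.5,-20,-100,0,0,0,76,0.5,-20,-100,0,0,0,76,0.5],
)

```text
t: 15.12
tcp_pos: [0.534, -0.0778, 0.1714]
orientation: [-3.141, -0.0, 1.31]
force: [0.2, 0.1, -0.3]
grip_width: 0.0422
finger_force: 0.0
```

```bash
python3 st.py; python3 - <<'E'
from h import *
from scipy.spatial.transform import Rotation as Ro
s=readout.get_state(); W=cam("wrist"); im=W["pixels"]; save(im,"w5.png")
Tt=np.eye(4);Tt[:3,:3]=Ro.from_euler("xyz",s["orientation"]).as_matrix();Tt[:3,3]=s["tcp_pos"]
M=Tt@np.array(W["T_tool_cam"])
Mi=np.linalg.inv(M);w=dict(rvec=cv2.Rodrigues(Mi[:3,:3])[0],tvec=Mi[:3,3],mtx=W["mtx"])
def loc(uv,z): return onplane(w,uv,z)*1000
hsv=cv2.cvtColor(im,cv2.COLOR_RGB2HSV)
b=cv2.inRange(hsv,(100,120,40),(125,255,255))
c=max(cv2.findContours(b,cv2.RETR_EXTERNAL,cv2.CHAIN_APPROX_NONE)[0],key=cv2.contourArea)
r=cv2.minAreaRect(np.array([loc(p[0],.03)[:2] for p in c],np.float32));print("fix",r)
wh=cv2.inRange(hsv,(0,0,150),(180,50,255))
for c in cv2.findContours(wh,cv2.RETR_EXTERNAL,cv2.CHAIN_APPROX_NONE)[0]:
    if cv2.contourArea(c)>60: print(cv2.boundingRect(c),cv2.contourArea(c))
print("rib pred",proj(w,[[.526,-.0725,.076]]))
E
```

```text
t 15.125
tcp_pos [ 0.534  -0.0778  0.1714]
orientation [-3.1406e+00 -1.0000e-04  1.3098e+00]
force [ 0.245   0.1252 -0.2971]
wrist_torque [0.0047 0.0099 0.0115]
grip_width 0.0422
finger_force 0.0
fix ((536.4171142578125, -31.103607177734375), (178.05511474609375, 100.10372924804688), 74.9403076171875)
(115, 373, 49, 47) 701.0
(98, 352, 17, 24) 143.0
(0, 346, 12, 30) 160.0
(254, 294, 91, 68) 4480.0
(441, 235, 75, 89) 3493.0
(240, 226, 19, 6) 64.5
(0, 205, 199, 162) 15166.5
(436, 184, 25, 24) 397.0
(234, 150, 80, 82) 4383.0
(314, 129, 11, 11) 75.0
(223, 129, 11, 11) 75.5
(422, 103, 14, 22) 158.0
(261, 77, 26, 13) 159.0
(167, 77, 65, 31) 925.0
(0, 45, 45, 71) 1768.5
(317, 43, 11, 13) 91.0
(219, 43, 12, 12) 94.5
(9, 0, 150, 160) 9792.5
rib pred [[273.01087314 198.95258044]]
```

View pics/w5.png

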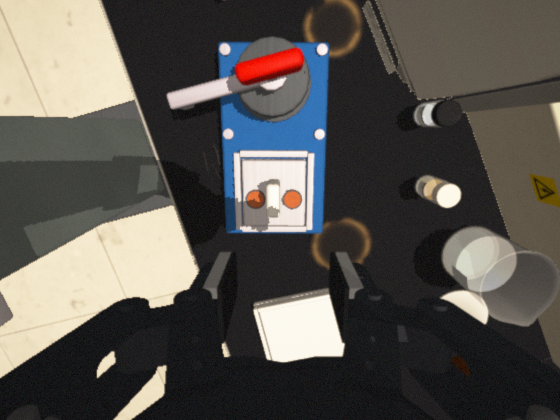

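The wrist view shows the finger parked clear, with its arm swung to (170,100). The rib sits at (273,197), exactly where predicted, so at (526,−72.5). I'm descending to the rib.

Call:
jog_arm(
  rows=[-4,3,-30,0,0,0,0.5,-8,5.3,-70,0,0,0,0.5,-8,5.3,-110,0,0,0,0.5,-8,5.3,-135,0,0,0,0.6,-8,5.3,-150,0,0,0,0.6,-8,5.3,-159,0,0,0,0.6,-8,5.3,-159,0,0,0,0.6,-8,5.3,-159,0,0,0,0.6],
)

```text
t: 16.18
tcp_pos: [0.5267, -0.0728, 0.0138]
orientation: [3.14, 0.0, 1.312]
force: [0.2, -0.1, -0.2]
grip_width: 0.0341
finger_force: 0.0
```

Call:
jog_arm(
  rows=[0,0,0,0,0,0,0.8,0,0,0,0,0,0,1,0,0,0,0,0,0,1,0,0,0,0,0,0,1,0,0,0,0,0,0,1],
  force=40,
)

```text
t: 16.8
tcp_pos: [0.5265, -0.0727, 0.0137]
orientation: [3.14, 0.0, 1.312]
force: [-0.6, 0.8, 5.5]
grip_width: 0.0115
finger_force: 40.4
```

Call:
jog_arm(
  rows=[0,0,5,0,0,0,1,0,0,12,0,0,0,1,0,0,25,0,0,0,1,0,0,45,0,0,0,1,0,0,65,0,0,0,1,0,0,65,0,0,0,1,0,0,65,0,0,0,1],
)

```text
t: 17.68
tcp_pos: [0.5258, -0.0725, 0.0776]
orientation: [-3.141, -0.0, 1.312]
force: [0.6, 0.4, -2.0]
grip_width: 0.0113
finger_force: 39.4
```

Call:
jog_arm(
  rows=[0,-20,0,0,0,0,1,0,-50,0,0,0,2,1,0,-80,0,0,0,4,1,0,-110,0,0,0,6,1,1,-140,0,0,0,8,1,1,-170,0,0,0,10,1,2,-195,0,0,0,12.5,1,2,-217,0,0,0,12.5,1,2,-217,0,0,0,12.5,1,2,-217,0,0,0,12.5,1],
)

```text
t: 18.92
tcp_pos: [0.528, -0.2892, 0.0777]
orientation: [-3.141, -0.001, 1.53]
force: [0.4, -1.3, -2.7]
grip_width: 0.0113
finger_force: 39.3
```

```bash
python3 st.py; python3 - <<'E'
from h import *
T=cam("top");S=cam("scene")
a=cv2.resize(T["pixels"][195:305,190:410],(400,200),interpolation=cv2.INTER_CUBIC)
b=cv2.resize(S["pixels"][150:310,220:420],(400,320),interpolation=cv2.INTER_CUBIC)
o=np.zeros((320,800,3),np.uint8);o[:200,:400]=a;o[:,400:]=b;save(o,"p6.png")
E
```

```text
t 18.925
tcp_pos [ 0.528  -0.2892  0.0777]
orientation [-3.1409e+00 -7.0000e-04  1.5296e+00]
force [ 0.4011 -1.2626 -2.7308]
wrist_torque [0.0353 0.0318 0.0285]
grip_width 0.0113
finger_force 39.3133
```

View pics/p6.png

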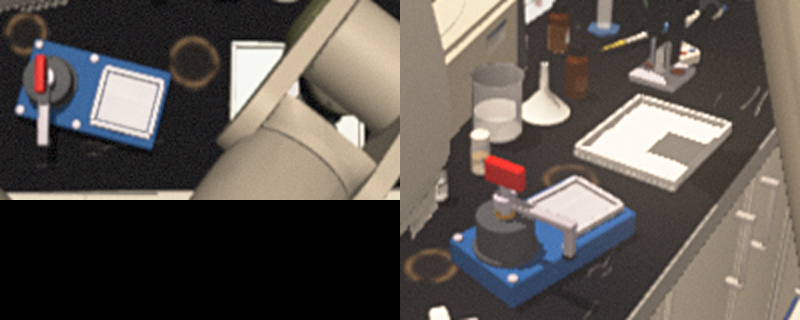

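The picture shows the nest empty, the finger parked, and the carrier held level over the tray at crop (662,72). I'm lowering it.

Call:
jog_arm(
  rows=[0,0,-20,0,0,0,1,0,0,-45,0,0,0,1,0,0,-65,0,0,0,1,0,0,-78,0,0,0,1,0,0,-85,0,0,0,1,0,0,-89,0,0,0,1,0,0,-91,0,0,0,1,0,0,-91,0,0,0,1],
)

```text
t: 20.02
tcp_pos: [0.5283, -0.2897, -0.0127]
orientation: [3.141, 0.0, 1.53]
force: [-0.5, 0.0, -2.1]
grip_width: 0.0113
finger_force: 39.3
```

Call:
jog_arm(
  rows=[0,0,-0.7,0,0,0,1,0,0,-1.4,0,0,0,1,0,0,-1.4,0,0,0,1],
)

```text
t: 20.4
tcp_pos: [0.5282, -0.2896, -0.0144]
orientation: [3.142, -0.0, 1.53]
force: [-0.1, -0.3, -1.5]
grip_width: 0.0113
finger_force: 39.3
```

Call:
jog_arm(
  rows=[0,0,-0.5,0,0,0,1,0,0,-1,0,0,0,1,0,0,-1,0,0,0,1],
)

```text
t: 20.78
tcp_pos: [0.5282, -0.2896, -0.0153]
orientation: [3.142, 0.0, 1.53]
force: [-0.6, 0.0, -1.1]
grip_width: 0.0113
finger_force: 39.4
```

Call:
jog_arm(
  rows=[0,0,-0.5,0,0,0,1,0,0,-1,0,0,0,1,0,0,-1,0,0,0,1],
)

```text
t: 21.15
tcp_pos: [0.5282, -0.2897, -0.0153]
orientation: [3.141, 0.001, 1.53]
force: [-3.2, 1.1, 8.7]
grip_width: 0.0111
finger_force: 40.8
```

The carrier has touched down (+8.7 N). I'll ease up slightly, release and rise.

Call:
jog_arm(
  rows=[0,0,0.8,0,0,0,1,0,0,0.8,0,0,0,0.85,0,0,0.8,0,0,0,0.7,0,0,0.8,0,0,0,0.6,0,0,0.8,0,0,0,0.6,0,0,15,0,0,0,0.6,0,0,45,0,0,0,0.6,0,0,85,0,0,0,0.6,0,0,130,0,0,0,0.6,0,0,150,0,0,0,0.6],
)

```text
t: 22.4
tcp_pos: [0.5289, -0.2901, 0.1375]
orientation: [3.138, 0.003, 1.53]
force: [1.0, 0.0, 0.6]
grip_width: 0.0345
finger_force: 0.0
```

Call:
jog_arm(
  rows=[0,0,0,0,0,0,0.6,0,0,0,0,0,0,0.6],
)

```text
t: 22.65
tcp_pos: [0.5278, -0.2893, 0.1328]
orientation: [-3.14, -0.001, 1.53]
force: [-1.3, 0.9, -1.0]
grip_width: 0.0339
finger_force: 0.0
```

```bash
python3 st.py; python3 - <<'E'
from h import *
W=cam("wrist");S=cam("scene")
a=cv2.resize(W["pixels"],(400,300),interpolation=cv2.INTER_AREA)
b=cv2.resize(S["pixels"][150:310,220:420],(400,320),interpolation=cv2.INTER_CUBIC)
o=np.zeros((320,800,3),np.uint8);o[:300,:400]=a;o[:,400:]=b;save(o,"p7.png")
E
```

```text
t 22.65
tcp_pos [ 0.5278 -0.2893  0.1328]
orientation [-3.1404e+00 -9.0000e-04  1.5299e+00]
force [-1.3005  0.9065 -0.9817]
wrist_torque [0.0077 0.0226 0.0489]
grip_width 0.0339
finger_force 0.0
```

View pics/p7.png

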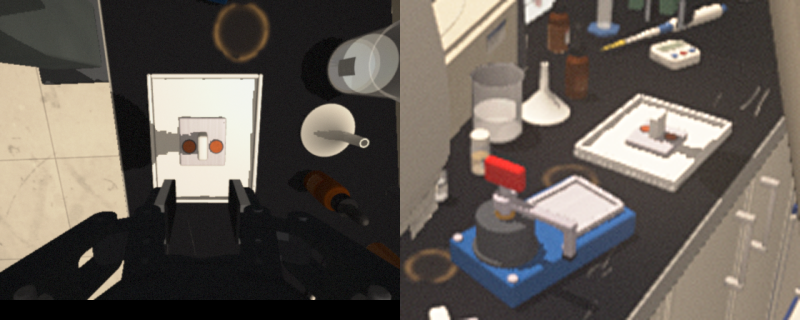

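The carrier stands flat and upright at the tray's centre, at (203,140) in the wrist view. The finger is parked, the bystanders are in place and the gripper is clear, so I'm handing in.

```bash
python3 -c "
from workcell import ticket
print(ticket.sign_off())"
```

```text
the job is handed in; nothing more can be done
None
```

I handed the job in at about 22.7 s: the carrier is flat and upright in the tray, the finger is parked at about 1.33 rad, and nothing else looks disturbed, though the hand-in call returned no verdict.

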